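Load the vial carousel and index it to its next station

ROBOT

A 6-joint arm with a two-finger parallel gripper is mounted at the origin on the work surface. World frame = base frame: x ahead of the robot, y to its left, z up, the work surface at z = 0. Lengths are in m, angles in rad, forces in N, time in s.
With the tool pointing down it reaches from about 0.25 to 0.725 m from the base axis. Payload 4 kg.
Tool frame: the origin (TCP) lies midway between the tips of the shut fingers; the grasp point (between the pads) lies 19 mm behind it; x points along the fingers, y is the direction in which the jaws open and shut, and the axes are right-handed (so a half turn about x gives the same grasp; the last joint's range is limited). The gripper opens to 85 mm and grips with 20 to 120 N. Pads are 22 mm wide; open, the fingers measure 114 mm over their backs; the gripper's body (76 mm by 85 mm) begins 54 mm behind the grasp point. The pads swing forward as they close: fully open they stand 13 mm farther back than shut.
Start: joints at [1.313, 0.241, 0.005, 1.335, 0, 1.571], TCP at [0.127, 0.483, 0.231] pointing down, gripper open.
Joint ranges: [-2.72, 2.72], [-1.05, 1.87], [-1.09, 1.28], [-1.99, 2.15], [-1.42, 1.44], [-3.14, 3.14]. Speed limits (rad/s): [2.79, 2.79, 3.14, 3.14, 3.14, 3.14].

INTERFACE

Orientations are given as a unit quaternion [x, y, z, w].
In Python, from workcell import * gives the robot as it stands.
- The arm moves only by the tool play_rows, never from a script. Its argument "plan" is a list of rows, each a list of 7 numbers: the shift along the tool's x, y, z in mm, then the turn, a rotation vector about the tool's x, y, z in rad, then the closure, from -1 (fully open) to 1 (shut). In form: [[x, y, z, rx, ry, rz, grip], ...]. A call has 1 to 20 rows; each row shifts and turns the commanded pose from where the row before left it, along the tool's axes as they then stand; what a row does not reach is not made up. A row lasts 1/12 s, in which the tool goes at most 41.7 mm and 7.16 degrees, less where a joint would pass 70% of its speed; a pose out of reach is approached as far as the arm can. A call with a gripper value outside its range is refused whole. The fingers move at their own pace and stop on an object; the grip force is fixed at half the most. Time passes only in rows, so rows that do not move let the fingers close. It gives the time, the measured TCP pose, the force and the opening at its end, in the units of the state.
- get_obs(): the state, without advancing time (a new reading comes with each control period).
- camera(name): name is "scene" or "top" or "wrist"; returns a dict with "frame" (420x560x3 uint8, red, green, blue), "depth" (420x560 float32, m along the optical axis (not along the pixel's ray), 0 where there is no reading), "fx", "fy", "cx", "cy" (pixels), "camera_from_world" (4x4, takes a point from world to camera coordinates). Camera axes: x right, y up, looking along -z (the intrinsics and any distortion apply to the point x, -y, -z); pixel columns grow to the right and rows downward; lengths in m; the calibration is good to about 2 mm. A picture is of the moment at which its call begins.
- job_done(): hands the job in, once; it reports no verdict.
Trained networks look in a picture, given as the dict that the camera call returned (one of the last four; its "shot" number tells which), for a name from the list of things; names that differ only in an ending like _2 or _b are one class to them, and where a whole thing is asked for, a point or a joint stands for the part that bears it (a point fixed in the world has none). Each returns a list of dicts, best first, with "confidence" (0 to 1); they miss things now and then, are a little off and sometimes report something else, mostly with a low value. They report only what shows in the picture. A call takes as long as a camera call. They do not tell look-alikes from the thing itself.
- search_frame(thing, picture): "centre" ([x, y, z] in m, in world coordinates, good to about 4 mm: the middle of the surface that is visible of it).
- pinpoint(thing, picture): "centre" ([x, y, z] in m, in world coordinates, good to about 4 mm: a listed point, or the origin of a listed thing).
The state is a dict: "clock": time; "joint_pos": joint angles; "joint_vel": joint speeds; "tau": joint torques, N m; "eef_pos": TCP position; "tool_rot": TCP orientation; "ft_force": force on the tool from outside, world axes, zero at the start; "ft_torque": the same for the moment, N m; "grip_width": finger opening in m.
Only numpy, scipy, OpenCV 4.12 (cv2) and the standard library are available. Lean on these libraries where they do the work, as an engineer would, in place of code of your own. Each camera call takes 0.05 s, during which the arm holds its last target. There are 200 camera calls.

TASK

Stand the loose sample vial fully down in the carousel's empty socket and let go of it. Then push the carousel anticlockwise (seen from above) by one of its upright pegs until its spring plunger drops into the next detent, leaning on it gently: never more than about 20 N. Leave it resting in that detent with the vial still seated, without shoving the amber jar or the yellow tip rack aside.

Things in the scene. Friction and masses are not known exactly. Their poses are not given: they have to be found in the camera images.
- vial_mid (a point): middle (half-way up, on the axis) of the loose sample vial: clear glass cylinder with a white cap, 23 mm diameter over its whole length, 70 mm tall, about 40 g, standing upright on the bench; z is the vial's axis, cap up
- vial: the same loose vial; origin at the centre of its underside, z along its axis
- carousel: turning disc of the carousel: aluminium, 230 mm diameter, 10 mm thick, four white sockets (36 mm outside, 18 mm tall, axes 65 mm from the disc's) with four steel pegs between. Origin on its axis at its underside, 42 mm above the bench; z up; x points to the empty socket; pegs 0 to 3 stand 45, 135, 225, 315 degrees anticlockwise of x. The other sockets hold fixed vials, tops 83 mm above its underside
- hub (a point): fixed point on the disc's axis at its top face, 52 mm above the bench. Friction of 3 to 5 N at a peg holds the disc where it is left, now between two stations. The next one lies 25 to 75 degrees on, anticlockwise: a hidden adjustable notch ring sets it, so only pushing finds it
- base: the carousel's fixed white round base, 236 mm diameter; origin on the disc's axis at bench level; x points to the plunger's block at its rim. Felt at a peg on reaching the station: a hump of 6 to 11 N over some 9 mm, then resistance vanishes and the disc runs on by itself about 10 mm into the detent; pushed on beyond, 10 N rising to over 20 N, past which the station is overrun, which is wrong
- socket (a point): centre of the inner floor of the empty socket, 55 mm above the bench; round bore 28 mm in diameter, 15 mm deep, open upward; turns with the disc
- peg0 (a point): top end centre of an upright steel push peg, 12 mm diameter, standing 85 mm above the disc's top face, 98 mm from the disc's axis; the four pegs stand half-way between neighbouring sockets, 90 degrees apart, and turn with the disc
- peg1 (a point): top end centre of an upright steel push peg, 12 mm diameter, standing 85 mm above the disc's top face, 98 mm from the disc's axis; the four pegs stand half-way between neighbouring sockets, 90 degrees apart, and turn with the disc
- peg2 (a point): top end centre of an upright steel push peg, 12 mm diameter, standing 85 mm above the disc's top face, 98 mm from the disc's axis; the four pegs stand half-way between neighbouring sockets, 90 degrees apart, and turn with the disc
- peg3 (a point): top end centre of an upright steel push peg, 12 mm diameter, standing 85 mm above the disc's top face, 98 mm from the disc's axis; the four pegs stand half-way between neighbouring sockets, 90 degrees apart, and turn with the disc
- plunger (a joint): how far the spring plunger's black-knobbed pin stands out of the aluminium block beside the disc, in m: about 0.004 while the disc is between stations, 0.0055 on the hump, under 0.001 when it has dropped fully into a detent, and rising again to 0.008 if the disc is forced on beyond it
- jar: amber glass jar with a cap, 52 mm diameter, 75 mm tall, standing loose on the bench near the vial; origin at the centre of its underside; leave it be
- tips_a: loose pipette tip rack, clear box with yellow tips, 85 by 122 by 59 mm; origin at the centre of its underside; leave it be
Mind the look-alikes: they are no part of the job. Leave any green, purple or turquoise look-alike of the vial alone.

How it is judged:
On the way, in this order (a step that is already met when the one before it is completed fails the run):
1. the vial stands fully down in the empty socket, released, while the carousel is still between stations (horizontal distance between vial_mid and socket below 0.005 m and z of vial_mid in the frame of socket between 0.03 and 0.039 m and angle between vial_mid's own z axis and vertical below 0.12 rad and contact force between the fingers and vial below 0.2 N and value of joint plunger above 0.0025 m), for 0.2 s.
2. the carousel has been turned on until the plunger dropped into the next detent (value of joint plunger below 0.0015 m), for 0.3 s.
At the end, for the whole second after the job is handed in: the vial stands upright (within 7 degrees) and released in the carousel's socket, centred within 5 mm and its middle 30 to 39 mm above the socket's floor (35 mm when fully down); the plunger is in the detent (reads under 1.5 mm); vial and carousel are at rest (horizontal distance between vial_mid and socket below 0.005 m and z of vial_mid in the frame of socket between 0.03 and 0.039 m and angle between vial_mid's own z axis and vertical below 0.12 rad and contact force between the fingers and vial below 0.2 N and value of joint plunger below 0.0015 m and linear speed of vial below 0.01 m/s and angular speed of carousel below 0.03 rad/s); the robot touches nothing.
It fails at once if the robot pressed on the carousel with more than 20 N (contact force between any of the fingers, the arm and carousel above 20 N).
It fails at once if the amber jar or the yellow tip rack was shoved aside by more than 25 mm (distance of any of jar, tips_a from where it was at the start of the episode above 0.025 m).
It also fails if it takes over 64 s, if anything falls off the work surface, if the arm or the gripper's body presses on something with over 40 N, if the wrist force passes 120 N, or if a joint passes its speed limit or range.

## Working session

There is one attempt and no reset: what is moved stays moved. The work goes in short steps, Python scripts to look and compute and a tool call to move; the robot and the scene stay as the last step left them, time stands still between calls to the robot, and variables do not carry over. Pictures are saved under pics/ and viewed, about 8 in all and at most 12, crops included, and the job is handed in when it is done.

Besides the shell and the picture viewer there is one more tool, called as a command line: name --pt "numbers of a row" for each row, then --argument value for the rest. play_rows: Moves the arm, as the interface text tells. Its arguments: {"type":"object","properties":{"plan":{"type":"array","items":{"type":"array","items":{"type":"number"}}}},"required":["plan"]}

```bash
mkdir -p pics; cat > h.py <<'E'
from workcell import *
import numpy as np, cv2
from scipy.spatial.transform import Rotation as R
def save(p,n): cv2.imwrite(f'pics/{n}.png',p['frame'][:,:,::-1])
def px(p,w):
    c=p['camera_from_world']@np.append(w,1); return (round(p['cx']+p['fx']*c[0]/-c[2]),round(p['cy']-p['fy']*c[1]/-c[2]))
def world(p,u,v,d=None):
    d=p['depth'][v,u] if d is None else d
    c=np.array([(u-p['cx'])*d/p['fx'],-(v-p['cy'])*d/p['fy'],-d,1]); return (np.linalg.inv(p['camera_from_world'])@c)[:3]
E
python3 - <<'E'
from h import *
o=get_obs();print(o)
fr=[]
for n in ['scene','top']:
    p=camera(n);im=p['frame'][:,:,::-1].copy();print(n,p['fx'],p['cx'],p['cy'])
    for t in ['vial_mid','hub','socket','base','peg0','plunger','jar','tips_a']:
        for f in ([pinpoint] if t!='plunger' else [search_frame]):
            for r in f(t,p)[:4]:
                print(t,np.round(r['centre'],3),round(r['confidence'],2),px(p,r['centre']))
    save(p,n)
E
```

```text
{'clock': 0.0, 'joint_pos': array([ 1.31298520e+00,  2.41391535e-01,  3.73522606e-03,  1.33516943e+00,
       -4.75435740e-05,  1.57078630e+00]), 'joint_vel': array([-0.00014616,  0.00146456,  0.00086969, -0.00041339,  0.00041107,
       -0.00131263]), 'tau': array([ 4.39166979e-05, -3.72319150e+01,  2.52406830e+01,  1.68827490e-02,
        1.19549636e-04, -8.29203884e-06]), 'eef_pos': array([0.1273396 , 0.48287736, 0.23042784]), 'tool_rot': array([ 0.09018048,  0.70131571, -0.09160791,  0.70116457]), 'ft_force': array([-0.13382651,  0.32735101,  0.77796163]), 'ft_torque': array([ 0.04356942, -0.03553356,  0.04594422]), 'grip_width': 0.08552050720599197}
scene 406.96159552488837 266.9959814525199 209.114022683412
vial_mid [0.493 0.321 0.03 ] 0.75 (401, 157)
vial_mid [0.466 0.194 0.036] 0.63 (353, 162)
vial_mid [0.553 0.197 0.035] 0.54 (371, 187)
vial_mid [0.425 0.286 0.03 ] 0.49 (377, 142)
hub [ 0.565 -0.046  0.052] 0.93 (282, 218)
socket [ 0.619 -0.009  0.051] 0.7 (305, 232)
socket [0.488 0.258 0.033] 0.36 (379, 162)
base [ 0.564 -0.05   0.002] 0.64 (280, 228)
peg0 [ 0.466 -0.023  0
[... 343 characters left out ...]
649924 280.91663755616514 214.7849790411609
vial_mid [0.491 0.323 0.034] 0.66 (140, 248)
vial_mid [0.427 0.278 0.035] 0.59 (156, 272)
vial_mid [0.492 0.257 0.035] 0.54 (164, 248)
vial_mid [ 0.661 -0.066  0.138] 0.46 (285, 180)
hub [ 0.561 -0.042  0.052] 0.79 (276, 222)
hub [ 0.531 -0.424  0.002] 0.56 (416, 234)
socket [ 0.617 -0.013  0.05 ] 0.8 (265, 201)
base [ 0.565 -0.045 -0.003] 0.88 (277, 222)
peg0 [ 0.659 -0.067  0.138] 0.89 (285, 181)
peg0 [ 0.544 -0.14   0.139] 0.74 (314, 227)
peg0 [ 0.47  -0.031  0.14 ] 0.68 (270, 257)
peg0 [0.492 0.259 0.004] 0.18 (166, 248)
jar [0.66  0.246 0.001] 0.54 (172, 187)
jar [0.584 0.048 0.134] 0.19 (239, 211)
tips_a [ 0.534 -0.424 -0.003] 0.94 (415, 233)
```

```bash
python3 - <<'E'
import cv2
a=cv2.imread('pics/scene.png')[110:310,90:450];b=cv2.imread('pics/top.png')[130:310,100:460]
a=cv2.resize(a,(560,311),interpolation=3);b=cv2.resize(b,(560,280),interpolation=3)
cv2.imwrite('pics/c1.png',cv2.vconcat([a,b]))
E
```

```text
(no output)
```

View pics/c1.png

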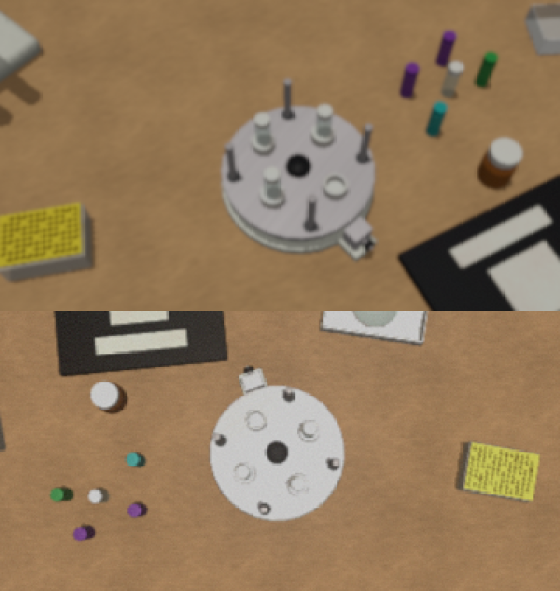

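The clear white-capped vial is at top-image px (161,249), world ≈ (0.492, 0.257), with green, purple and turquoise look-alikes around it. The empty socket faces the plunger block, near (0.618, -0.011). Next I work out the approach and refine these positions.

```bash
python3 - <<'E'
from h import *
o=get_obs();M=R.from_quat(o['tool_rot']).as_matrix();print(np.round(M,3))
# average networks
acc={}
for n in ['scene','top']*2:
    p=camera(n)
    for t in ['vial_mid','hub','socket','peg0']:
        for r in pinpoint(t,p):
            c=r['centre']
            if t=='vial_mid' and np.hypot(c[0]-.49,c[1]-.258)>.02: continue
            if t=='peg0':
                if abs(c[2]-.137)>.01: continue
                a=np.degrees(np.arctan2(c[1]+.045,c[0]-.563)); k='peg%d'%(round((a-77)/90)%4)
            elif t=='hub' and c[1]<-.1: continue
            elif t=='socket' and c[0]<.58: continue
            else:k=t
            acc.setdefault(k,[]).append(c)
for k in sorted(acc): print(k,len(acc[k]),np.round(np.mean(acc[k],0),4),np.round(np.std(acc[k],0),4))
# depth of block: white vial top points in top view
p=camera('top');D=p['depth'];v,u=np.nonzero(D>0)
d=D[v,u];C=np.stack([(u-p['cx'])*d/p['fx'],-(v-p['cy'])*d/p['fy'],-d,np.ones_like(d)])
W=(np.linalg.inv(p['camera_from_world'])@C)[:3].T
m=(np.hypot(W[:,0]-.492,W[:,1]-.257)<.025)&(W[:,2]>.05);print('vial top',m.sum(),W[m].mean(0),W[m].max(0)-W[m].min(0))
m=(np.hypot(W[:,0]-.563,W[:,1]+.045)<.125)&(W[:,2]>.04)&(W[:,2]<.056)
pts=W[m][:,:2].astype(np.float32);print('disc enclosing',cv2.minEnclosingCircle(pts),np.median(W[m][:,2]))
vial=np.array([.492,.257,.14]);print('d tool to vial',M.T@(vial-o['eef_pos'])*1000)
E
```

```text
[[-0.     0.255  0.967]
 [ 0.     0.967 -0.255]
 [-1.     0.    -0.   ]]
hub 4 [0.5442 0.0316 0.0389] [0.0317 0.1308 0.0229]
peg0 4 [0.5851 0.0486 0.1342] [0.0015 0.0008 0.0014]
peg1 3 [ 0.4681 -0.0236  0.1362] [0.002  0.004  0.0027]
peg2 4 [ 0.5419 -0.1412  0.1379] [0.0016 0.0014 0.0023]
peg3 3 [ 0.6604 -0.0658  0.136 ] [0.0002 0.0009 0.0023]
socket 5 [0.6264 0.0397 0.0421] [0.016  0.1015 0.0218]
vial_mid 4 [0.4908 0.2589 0.034 ] [0.002  0.0016 0.0017]
vial top 75 [0.49071935 0.25746509 0.06979593] [0.02101722 0.02427133 0.02708774]
disc enclosing ((0.5699198246002197, -0.04594048485159874), 0.11842414736747742) 0.05258433505853177
d tool to vial [  91.33201626 -126.06398874  410.22243341]
```

play_rows --pt "7 -9.6 31.5 0 0 0 -1" --pt "7 -9.6 31.5 0 0 0 -1" --pt "7 -9.6 31.5 0 0 0 -1" --pt "7 -9.6 31.5 0 0 0 -1" --pt "7 -9.6 31.5 0 0 0 -1" --pt "7 -9.6 31.5 0 0 0 -1" --pt "7 -9.6 31.5 0 0 0 -1" --pt "7 -9.6 31.5 0 0 0 -1" --pt "7 -9.6 31.5 0 0 0 -1" --pt "7 -9.6 31.5 0 0 0 -1" --pt "7 -9.6 31.5 0 0 0 -1" --pt "7 -9.6 31.5 0 0 0 -1" --pt "7 -9.6 31.5 0 0 0 -1" --pt "0 0 0 0.113 0 0 -1" --pt "0 0 0 0.113 0 0 -1" --pt "0 0 0 0.113 0 0 -1" --pt "0 0 0 0.113 0 0 -1" --pt "0 0 0 0.113 0 0 -1" --pt "0 0 0 0.113 0 0 -1" --pt "0 0 0 0.113 0 0 -1"

```text
clock: 3.62
eef_pos: [0.4917, 0.2583, 0.1402]
tool_rot: [0.356, 0.611, -0.356, 0.611]
ft_force: [0.3, -1.1, 0.9]
grip_width: 0.0855
```

```bash
python3 - <<'E'
from h import *
o=get_obs();M=R.from_quat(o['tool_rot']).as_matrix();print(o['clock'],o['eef_pos'],np.round(M,3),np.round(o['joint_pos'],2),o['ft_force'])
p=camera('wrist');save(p,'w1')
for r in pinpoint('vial_mid',p): print(r['centre'],r['confidence'],px(p,r['centre']))
for r in pinpoint('vial',p): print('v',r['centre'],r['confidence'],px(p,r['centre']))
print('tcp px',px(p,[*o['eef_pos'][:2],.07]), px(p,o['eef_pos']))
D=p['depth'];v,u=np.nonzero(D>0);d=D[v,u];C=np.stack([(u-p['cx'])*d/p['fx'],-(v-p['cy'])*d/p['fy'],-d,np.ones_like(d)])
W=(np.linalg.inv(p['camera_from_world'])@C)[:3].T
m=(np.hypot(W[:,0]-.491,W[:,1]-.258)<.02)&(abs(W[:,2]-.07)<.006)
print(m.sum(),cv2.minEnclosingCircle(W[m][:,:2].astype(np.float32)),W[m].mean(0))
E
```

```text
3.6167 [0.49169066 0.25833932 0.14021987] [[-0.     0.87   0.494]
 [-0.     0.494 -0.87 ]
 [-1.    -0.     0.   ]] [ 0.48  0.4  -0.01  1.16 -0.    1.54] [ 0.29371775 -1.12256642  0.89995202]
[0.491, 0.3275, 0.0341] 0.97 (326, 118)
[0.4226, 0.2794, 0.0372] 0.83 (200, 131)
[0.5515, 0.1973, 0.0374] 0.8 (305, 310)
[0.4881, 0.2573, 0.0367] 0.6 (271, 206)
[0.4615, 0.191, 0.0398] 0.6 (194, 266)
v [0.4875, 0.2584, -0.0001] 0.87 (271, 191)
v [0.5572, 0.1984, -0.0037] 0.86 (307, 286)
v [0.4277, 0.2803, 0.0013] 0.68 (217, 129)
v [0.4662, 0.194, 0.0037] 0.62 (211, 246)
v [0.4916, 0.3233, 0.0008] 0.55 (318, 121)
tcp px (276, 222) (275, 275)
1056 ((0.49050524830818176, 0.2593076825141907), 0.011591367423534393) [0.49008646 0.26001351 0.06976934]
```

View pics/w1.png

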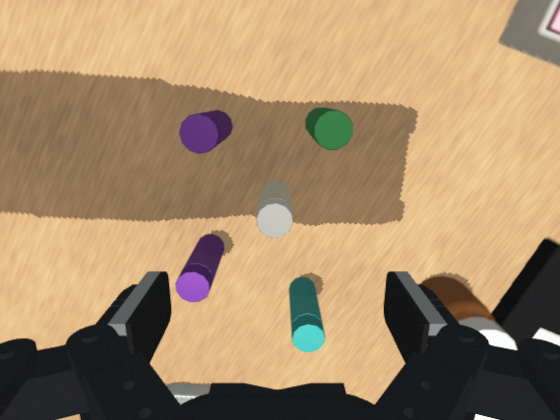

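The clear vial, capped white at px (274,218), sits midway between the jaws. The jaw line (left and right in the image) misses the coloured neighbours. I descend and grasp.

play_rows --pt "14 -0.7 -1.2 0 0 0 -1" --pt "16 0 0 0 0 0 -1" --pt "16 0 0 0 0 0 -1" --pt "16 0 0 0 0 0 -1" --pt "16 0 0 0 0 0 -1" --pt "16 0 0 0 0 0 -1" --pt "12 0 0 0 0 0 -1" --pt "6 0 0 0 0 0 -1" --pt "0 0 0 0 0 0 1" --pt "0 0 0 0 0 0 1" --pt "0 0 0 0 0 0 1" --pt "0 0 0 0 0 0 1" --pt "0 0 0 0 0 0 1" --pt "0 0 0 0 0 0 1" --pt "0 0 0 0 0 0 1" --pt "0 0 0 0 0 0 1" --pt "0 0 0 0 0 0 1" --pt "0 0 0 0 0 0 1"

```text
clock: 5.27
eef_pos: [0.4911, 0.2594, 0.0292]
tool_rot: [0.355, 0.612, -0.354, 0.612]
ft_force: [0.3, -0.3, 5.8]
grip_width: 0.0214
```

play_rows --pt "-10 0 0 0 0 0 1" --pt "-20 0 0 0 0 0 1" --pt "-25 0 0 0 0 0 1" --pt "-25 0 0 0 0 0 1" --pt "-25 0 0 0 0 0 1" --pt "-25 0 0 0 0 0 1" --pt "-25 0 0 0 0 0 1" --pt "0 -1.2 14.8 0 0 0 1" --pt "0 -2.2 29.8 0 0 0 1" --pt "0 -2.2 29.8 0 0 0 1" --pt "0 -2.2 29.8 0 0 0 1" --pt "0 -2.2 29.8 0 0 0 1" --pt "0 -2.2 29.8 0 0 0 1" --pt "0 -2.2 29.8 0 0 0 1" --pt "0 -2.2 29.8 0 0 0 1" --pt "0 -2.2 29.8 0 0 0 1" --pt "0 -2.2 29.8 0 0 0 1" --pt "0 -1.1 14.8 0 0 0 1" --pt "0 0 0 0 0 0 1" --pt "0 0 0 0 0 0 1"

```text
clock: 6.93
eef_pos: [0.6194, -0.0105, 0.1829]
tool_rot: [0.355, 0.612, -0.355, 0.611]
ft_force: [0.3, 1.0, -0.8]
grip_width: 0.0218
```

```bash
python3 - <<'E'
from h import *
o=get_obs();M=R.from_quat(o['tool_rot']).as_matrix();print(o['clock'],o['eef_pos'],o['grip_width'],np.round(M,3),o['ft_force'])
p=camera('wrist');save(p,'w2')
for t in ['hub','socket','peg0']:
  for r in pinpoint(t,p): print(t,np.round(r['centre'],4),round(r['confidence'],2),px(p,r['centre']))
print('expected socket px',px(p,[.6188,-.0107,.07]),px(p,[.6188,-.0107,.055]))
D=p['depth'];v,u=np.nonzero(D>0);d=D[v,u];C=np.stack([(u-p['cx'])*d/p['fx'],-(v-p['cy'])*d/p['fy'],-d,np.ones_like(d)])
W=(np.linalg.inv(p['camera_from_world'])@C)[:3].T
m=(np.hypot(W[:,0]-.6188,W[:,1]+.0107)<.03)&(abs(W[:,2]-.07)<.004)
print('rim',m.sum(),cv2.minEnclosingCircle(W[m][:,:2].astype(np.float32)),W[m].mean(0))
m=(np.hypot(W[:,0]-o['eef_pos'][0],W[:,1]-o['eef_pos'][1])<.02)&(W[:,2]>.14)&(W[:,2]<.19);print('vial',m.sum(),W[m].min(0),W[m].max(0))
E
```

```text
6.9333 [ 0.61937928 -0.01049363  0.18293324] 0.021797511003611263 [[-0.001  0.868  0.497]
 [ 0.001  0.497 -0.868]
 [-1.    -0.001 -0.001]] [ 0.31276781  0.97974681 -0.83890631]
hub [ 0.5619 -0.0466  0.048 ] 0.59 (190, 199)
socket [ 0.62   -0.0114  0.0528] 0.83 (276, 199)
peg0 [ 0.5409 -0.1447  0.1361] 0.96 (57, 354)
peg0 [ 0.4684 -0.0263  0.1361] 0.75 (1, 123)
peg0 [0.5891 0.0515 0.1369] 0.64 (284, 107)
expected socket px (275, 203) (275, 198)
rim 788 ((0.6199712157249451, -0.01026932429522276), 0.017890198156237602) [ 0.61964305 -0.00994022  0.06964213]
vial 1483 [ 0.60012639 -0.01442542  0.15294731] [0.63063358 0.00714816 0.18997131]
```

View pics/w2.png

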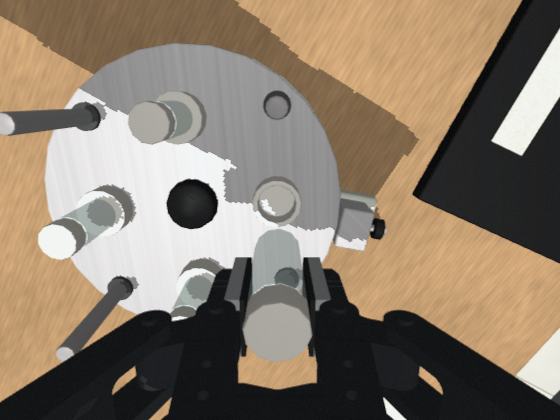

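The vial hangs upright above the socket, whose rim shows at px (277,202). The rim fit gives r = 17.9 mm, as expected, and an offset of only about 0.6 mm. I lower it now.

play_rows --pt "10 0.6 0.1 0 0 0 1" --pt "16 0 0 0 0 0 1" --pt "16 0 0 0 0 0 1" --pt "16 0 0 0 0 0 1" --pt "12 0 0 0 0 0 1" --pt "6 0 0 0 0 0 1" --pt "4 0 0 0 0 0 1" --pt "3 0 0 0 0 0 1" --pt "3 0 0 0 0 0 1" --pt "3 0 0 0 0 0 1" --pt "3 0 0 0 0 0 1" --pt "3 0 0 0 0 0 1" --pt "2 0 0 0 0 0 1" --pt "0 0 0 0 0 0 1" --pt "0 0 0 0 0 0 1"

```text
clock: 8.38
eef_pos: [0.6204, -0.0098, 0.0862]
tool_rot: [0.354, 0.612, -0.354, 0.612]
ft_force: [0.1, -0.8, -1.5]
grip_width: 0.0214
```

play_rows --pt "1.5 0 0 0 0 0 1" --pt "0 0 0 0 0 0 1" --pt "0 0 0 0 0 0 0.3" --pt "0 0 0 0 0 0 0.2" --pt "0 0 0 0 0 0 0" --pt "0 0 0 0 0 0 0" --pt "0 0 0 0 0 0 0" --pt "0 0 0 0 0 0 0"

```text
clock: 9.05
eef_pos: [0.6204, -0.0098, 0.0849]
tool_rot: [0.354, 0.612, -0.354, 0.612]
ft_force: [0.7, -0.7, 0.0]
grip_width: 0.0429
```

```bash
cat > chk.py <<'E'
from h import *
def cloud(p):
    D=p['depth'];v,u=np.nonzero(D>0);d=D[v,u];C=np.stack([(u-p['cx'])*d/p['fx'],-(v-p['cy'])*d/p['fy'],-d,np.ones_like(d)])
    return (np.linalg.inv(p['camera_from_world'])@C)[:3].T
E
python3 - <<'E'
from chk import *
o=get_obs();print(o['clock'],o['eef_pos'],o['grip_width'],o['ft_force'])
p=camera('wrist');save(p,'w3');W=cloud(p)
m=(np.hypot(W[:,0]-.62,W[:,1]+.0103)<.016)&(W[:,2]>.11)
z=np.median(W[m][:,2]);k=m&(abs(W[:,2]-.125)<.003);print('top z',z,k.sum(),cv2.minEnclosingCircle(W[k][:,:2].astype(np.float32)) if k.any() else 0)
E
```

```text
9.05 [ 0.62040703 -0.00984626  0.08489495] 0.042895330717929864 [ 0.71058873 -0.66094299  0.03024799]
top z 0.125702759682442 3400 ((0.6213474273681641, -0.009179751388728619), 0.012083479203283787)
```

View pics/w3.png

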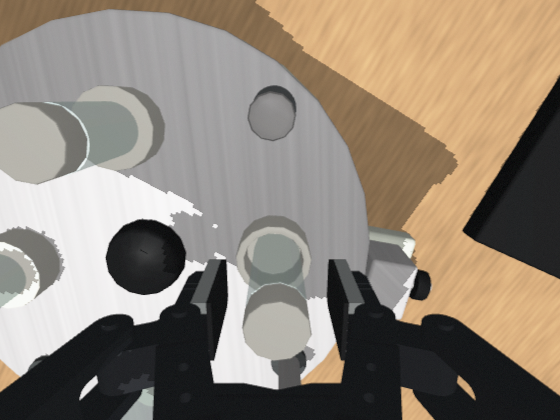

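The vial stands in the socket with its cap top at z = 0.1257 m and the jaws clear of it. I retreat upward, shut the fingers and move behind peg 1.

play_rows --pt "-10 0 0 0 0 0 0" --pt "-22 0 0 0 0 0 0" --pt "-25 0 0 0 0 0 0" --pt "-25 0 0 0 0 0 0" --pt "-25 0 0 0 0 0 0" --pt "0 -17 -12.2 0 0 0 1" --pt "0 -17 -12.2 0 0 0 1" --pt "0 -17 -12.2 0 0 0 1" --pt "0 -17 -12.2 0 0 0 1" --pt "0 -17 -12.2 0 0 0 1" --pt "0 -17 -12.2 0 0 0 1" --pt "0 -17 -12.2 0 0 0 1" --pt "0 0 0 0.106 0 0 1" --pt "0 0 0 0.106 0 0 1" --pt "0 0 0 0.106 0 0 1" --pt "0 0 0 0.106 0 0 1" --pt "0 0 0 0.106 0 0 1" --pt "0 0 0 0.106 0 0 1" --pt "0 0 0 0.106 0 0 1" --pt "0 0 0 0 0 0 1"

```text
clock: 10.77
eef_pos: [0.4748, 0.0048, 0.1927]
tool_rot: [0.553, 0.441, -0.552, 0.442]
ft_force: [-0.0, -0.2, 0.1]
grip_width: -0.0
```

```bash
cat >> chk.py <<'E'
def pegs():
    # fit disc angle & hub from peg detections in scene+top
    P=[]
    for n in ['scene','top']:
        p=camera(n)
        P+=[r['centre'][:2] for r in pinpoint('peg0',p) if abs(r['centre'][2]-.137)<.01 and abs(np.hypot(r['centre'][0]-.564,r['centre'][1]+.0455)-.098)<.015]
    P=np.array(P);a=np.degrees(np.arctan2(P[:,1]+.0455,P[:,0]-.564))
    z=np.exp(4j*np.radians(a));return P,a, np.degrees(np.angle(z.mean()))/4
def tool():
    o=get_obs();M=R.from_quat(o['tool_rot']).as_matrix();e=o['eef_pos'];d=e[:2]-[.564,-.0455]
    print('t',round(o['clock'],2),'tcp',np.round(e,4),'z',np.round(np.degrees(np.arctan2(M[1,2],M[0,2])),1),'polar r',round(np.hypot(*d),4),'ang',round(np.degrees(np.arctan2(d[1],d[0])),1),'F',np.round(o['ft_force'],1),'w',round(o['grip_width'],4))
E
python3 - <<'E'
from chk import *
tool();P,a,b=pegs();print(np.round(P,4),np.round(a,1),'peg angle mod 90',b)
p=camera('top');W=cloud(p);k=(abs(W[:,2]-.125)<.005)&(np.hypot(W[:,0]-.62,W[:,1]+.0103)<.02);print('vial',k.sum(),W[k].mean(0))
E
```

```text
t 10.77 tcp [0.4748 0.0048 0.1927] z -102.7 polar r 0.1025 ang 150.6 F [-0.  -0.2  0.1] w -0.0
[[ 0.5849  0.0443]
 [ 0.4682 -0.0221]
 [ 0.6618 -0.0678]
 [ 0.5431 -0.1441]
 [ 0.6596 -0.0675]
 [ 0.4683 -0.0312]
 [ 0.5847  0.0493]
 [ 0.5424 -0.1412]] [  76.9  166.3  -12.8 -102.   -13.   171.5   77.7 -102.7] peg angle mod 90 -12.271871969432947
vial 59 [ 0.62087498 -0.00964071  0.12576363]
```

play_rows --pt "20 0 0 0 0 0 1" --pt "25 0 0 0 0 0 1" --pt "25 0 0 0 0 0 1" --pt "20 0 0 0 0 0 1" --pt "2 0 2 0 0 0 1" --pt "0 0 2 0 0 0 1" --pt "0 0 2 0 0 0 1" --pt "0 0 1 0 0 0 1" --pt "0 0 0.5 0 0 0 1" --pt "0 0 0.5 0 0 0 1" --pt "0 0 0.5 0 0 0 1" --pt "0 0 0 0 0 0 1"

```text
clock: 12.02
eef_pos: [0.473, -0.0036, 0.1003]
tool_rot: [0.552, 0.442, -0.552, 0.442]
ft_force: [0.2, -0.8, -0.1]
grip_width: 0.0002
```

```bash
python3 - <<'E'
from chk import *
tool();p=camera('wrist');save(p,'w4')
E
```

```text
t 12.02 tcp [ 0.473  -0.0036  0.1003] z -102.6 polar r 0.1002 ang 155.2 F [ 0.2 -0.8 -0.1] w 0.0002
```

View pics/w4.png

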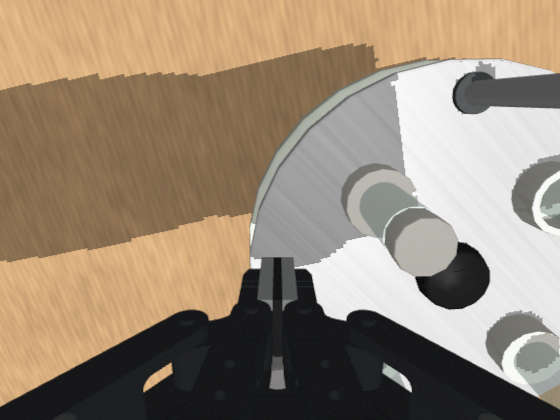

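The shut fingers stand clear of the fixed vial at px (420,240). Peg 1 is hidden behind them. I creep forward to contact.

play_rows --pt "0 0 0.5 0 0 0 1" --pt "0 0 0.5 0 0 0 1" --pt "0 0 0.5 0 0 0 1" --pt "0 0 0.5 0 0 0 1" --pt "0 0 0.5 0 0 0 1" --pt "0 0 0.5 0 0 0 1" --pt "0 0 0.5 0 0 0 1" --pt "0 0 0.5 0 0 0 1" --pt "0 0 0.5 0 0 0 1" --pt "0 0 0.5 0 0 0 1"

```text
clock: 12.9
eef_pos: [0.4716, -0.0084, 0.0998]
tool_rot: [-0.552, -0.442, 0.552, -0.442]
ft_force: [0.1, -0.4, 0.1]
grip_width: -0.0
```

play_rows --pt "0 -0.1 0.6 -0.006 0 0 1" --pt "0 -0.1 0.6 -0.006 0 0 1" --pt "0 -0.1 0.6 -0.006 0 0 1" --pt "0 -0.1 0.6 -0.006 0 0 1" --pt "0 -0.1 0.6 -0.006 0 0 1" --pt "0 -0.1 0.6 -0.006 0 0 1" --pt "0 -0.1 0.6 -0.006 0 0 1" --pt "0 -0.1 0.6 -0.006 0 0 1" --pt "0 -0.1 0.6 -0.006 0 0 1" --pt "0 -0.1 0.6 -0.006 0 0 1"

```text
clock: 13.73
eef_pos: [0.4696, -0.0139, 0.0998]
tool_rot: [0.538, 0.459, -0.538, 0.459]
ft_force: [0.5, 4.5, 0.3]
grip_width: -0.0
```

Contact: a steady 4.5 N, which is friction. I keep pushing along the arc.

play_rows --pt "0 -0.15 0.8 -0.008 0 0 1" --pt "0 -0.16 1 -0.0102 0 0 1" --pt "0 -0.16 1 -0.0102 0 0 1" --pt "0 -0.16 1 -0.0102 0 0 1" --pt "0 -0.16 1 -0.0102 0 0 1" --pt "0 -0.16 1 -0.0102 0 0 1" --pt "0 -0.16 1 -0.0102 0 0 1" --pt "0 -0.16 1 -0.0102 0 0 1" --pt "0 -0.16 1 -0.0102 0 0 1" --pt "0 -0.16 1 -0.0102 0 0 1" --pt "0 -0.16 1 -0.0102 0 0 1" --pt "0 -0.16 1 -0.0102 0 0 1" --pt "0 -0.16 1 -0.0102 0 0 1" --pt "0 -0.16 1 -0.0102 0 0 1" --pt "0 -0.16 1 -0.0102 0 0 1"

```text
clock: 14.98
eef_pos: [0.4657, -0.0289, 0.0998]
tool_rot: [-0.502, -0.498, 0.502, -0.498]
ft_force: [1.1, 4.0, 0.1]
grip_width: -0.0
```

```bash
python3 - <<'E'
from chk import *
tool();P,a,b=pegs();print(np.round(a,1),b)
E
```

```text
t 14.98 tcp [ 0.4657 -0.0289  0.0998] z -90.5 polar r 0.0997 ang 170.4 F [1.1 4.  0.1] w -0.0
[ 178.    -1.9  -90.9   88.1  -90.8    0.5   87.8 -177.5] -0.8475393320687136
```

play_rows --pt "0 -0.16 1 -0.0102 0 0 1" --pt "0 -0.16 1 -0.0102 0 0 1" --pt "0 -0.16 1 -0.0102 0 0 1" --pt "0 -0.16 1 -0.0102 0 0 1" --pt "0 -0.16 1 -0.0102 0 0 1" --pt "0 -0.16 1 -0.0102 0 0 1" --pt "0 -0.16 1 -0.0102 0 0 1" --pt "0 -0.16 1 -0.0102 0 0 1" --pt "0 -0.16 1 -0.0102 0 0 1" --pt "0 -0.16 1 -0.0102 0 0 1" --pt "0 -0.16 1 -0.0102 0 0 1" --pt "0 -0.16 1 -0.0102 0 0 1"

```text
clock: 16.18
eef_pos: [0.4643, -0.0406, 0.0998]
tool_rot: [0.471, 0.528, -0.471, 0.528]
ft_force: [-0.3, 6.2, 1.0]
grip_width: 0.0003
```

play_rows --pt "0 -0.16 1 -0.0102 0 0 1" --pt "0 -0.16 1 -0.0102 0 0 1" --pt "0 -0.16 1 -0.0102 0 0 1" --pt "0 -0.16 1 -0.0102 0 0 1"

```text
clock: 16.52
eef_pos: [0.4642, -0.0446, 0.0998]
tool_rot: [0.46, 0.537, -0.46, 0.537]
ft_force: [-0.3, 3.3, 1.5]
grip_width: 0.0001
```

play_rows --pt "0 -0.16 1 -0.0102 0 0 1" --pt "0 -0.16 1 -0.0102 0 0 1" --pt "0 -0.16 1 -0.0102 0 0 1" --pt "0 -0.16 1 -0.0102 0 0 1" --pt "0 -0.16 1 -0.0102 0 0 1" --pt "0 -0.16 1 -0.0102 0 0 1" --pt "0 -0.16 1 -0.0102 0 0 1"

```text
clock: 17.1
eef_pos: [0.4642, -0.0516, 0.0998]
tool_rot: [0.44, 0.554, -0.44, 0.553]
ft_force: [-1.2, 5.6, 2.5]
grip_width: 0.0
```

play_rows --pt "0 -0.16 1 -0.0102 0 0 1" --pt "0 -0.16 1 -0.0102 0 0 1" --pt "0 -0.16 1 -0.0102 0 0 1" --pt "0 -0.16 1 -0.0102 0 0 1" --pt "0 -0.16 1 -0.0102 0 0 1" --pt "0 -0.16 1 -0.0102 0 0 1" --pt "0 -0.16 1 -0.0102 0 0 1"

```text
clock: 17.68
eef_pos: [0.465, -0.0588, 0.0998]
tool_rot: [0.42, 0.569, -0.42, 0.568]
ft_force: [-1.9, 4.4, 3.0]
grip_width: -0.0002
```

play_rows --pt "0 -0.16 1 -0.0102 0 0 1" --pt "0 -0.16 1 -0.0102 0 0 1" --pt "0 -0.16 1 -0.0102 0 0 1" --pt "0 -0.16 1 -0.0102 0 0 1" --pt "0 -0.16 1 -0.0102 0 0 1" --pt "0 -0.16 1 -0.0102 0 0 1" --pt "0 -0.16 1 -0.0102 0 0 1"

```text
clock: 18.27
eef_pos: [0.4662, -0.066, 0.0998]
tool_rot: [0.4, 0.583, -0.4, 0.583]
ft_force: [-2.6, 2.9, 2.3]
grip_width: 0.0001
```

```bash
python3 - <<'E'
from chk import *
tool();P,a,b=pegs();print(np.round(a,1),b)
p=camera('scene');save(p,'s5');i=cv2.imread('pics/s5.png')[140:300,200:400];cv2.imwrite('pics/s5c.png',cv2.resize(i,None,fx=3,fy=3,interpolation=3))
E
```

```text
t 18.27 tcp [ 0.4662 -0.066   0.0998] z -68.9 polar r 0.1 ang -168.1 F [-2.6  2.9  2.3] w 0.0001
[ 111.2  -68.9   21.2 -161.8   21.6  -69.7  111.5] 20.740153412132358
```

View pics/s5c.png

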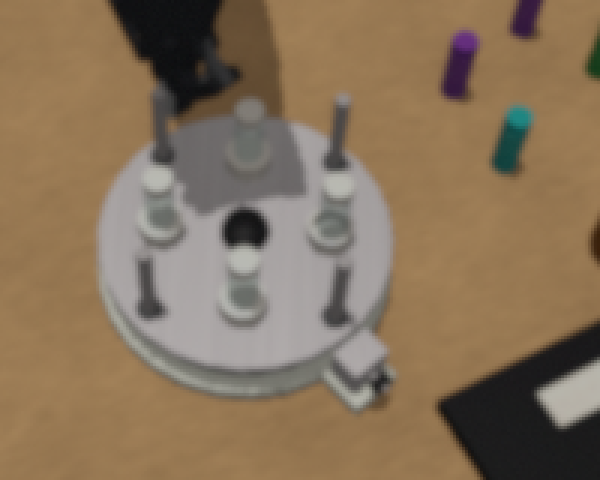

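The view shows the finger still against peg 1 (px ~165,110) and the vial seated. The disc is at about 33°, with no hump felt yet.

play_rows --pt "0 -0.16 1 -0.0102 0 0 1" --pt "0 -0.16 1 -0.0102 0 0 1" --pt "0 -0.16 1 -0.0102 0 0 1" --pt "0 -0.16 1 -0.0102 0 0 1" --pt "0 -0.16 1 -0.0102 0 0 1" --pt "0 -0.16 1 -0.0102 0 0 1" --pt "0 -0.16 1 -0.0102 0 0 1"

```text
clock: 19.1
eef_pos: [0.4678, -0.0727, 0.0997]
tool_rot: [0.378, 0.597, -0.379, 0.597]
ft_force: [-3.0, 2.8, 0.7]
grip_width: -0.0003
```

play_rows --pt "0 -0.16 1 -0.0102 0 0 1" --pt "0 -0.16 1 -0.0102 0 0 1" --pt "0 -0.16 1 -0.0102 0 0 1" --pt "0 -0.16 1 -0.0102 0 0 1" --pt "0 -0.16 1 -0.0102 0 0 1" --pt "0 -0.16 1 -0.0102 0 0 1" --pt "0 -0.16 1 -0.0102 0 0 1"

```text
clock: 19.68
eef_pos: [0.4698, -0.0793, 0.0997]
tool_rot: [0.357, 0.611, -0.357, 0.61]
ft_force: [-3.8, 3.1, 1.1]
grip_width: 0.0001
```

play_rows --pt "0 -0.16 1 -0.0102 0 0 1" --pt "0 -0.16 1 -0.0102 0 0 1" --pt "0 -0.16 1 -0.0102 0 0 1" --pt "0 -0.16 1 -0.0102 0 0 1" --pt "0 -0.16 1 -0.0102 0 0 1" --pt "0 -0.16 1 -0.0102 0 0 1" --pt "0 -0.16 1 -0.0102 0 0 1"

```text
clock: 20.27
eef_pos: [0.4724, -0.0859, 0.0997]
tool_rot: [0.335, 0.623, -0.335, 0.622]
ft_force: [-4.3, 2.7, 2.3]
grip_width: -0.0001
```

play_rows --pt "0 -0.16 1 -0.0102 0 0 1" --pt "0 -0.16 1 -0.0102 0 0 1" --pt "0 -0.16 1 -0.0102 0 0 1" --pt "0 -0.16 1 -0.0102 0 0 1" --pt "0 -0.16 1 -0.0102 0 0 1" --pt "0 -0.16 1 -0.0102 0 0 1" --pt "0 -0.16 1 -0.0102 0 0 1"

```text
clock: 20.85
eef_pos: [0.4756, -0.0925, 0.0997]
tool_rot: [0.313, 0.634, -0.313, 0.634]
ft_force: [-6.0, 0.6, 1.7]
grip_width: 0.0004
```

play_rows --pt "0 -0.16 1 -0.0102 0 0 1" --pt "0 -0.16 1 -0.0102 0 0 1" --pt "0 -0.16 1 -0.0102 0 0 1" --pt "0 -0.16 1 -0.0102 0 0 1" --pt "0 -0.16 1 -0.0102 0 0 1" --pt "0 -0.16 1 -0.0102 0 0 1"

```text
clock: 21.35
eef_pos: [0.4786, -0.0979, 0.0997]
tool_rot: [0.293, 0.644, -0.293, 0.643]
ft_force: [-6.1, 2.2, 0.8]
grip_width: 0.0001
```

play_rows --pt "0 -0.16 1 -0.0102 0 0 1" --pt "0 -0.16 1 -0.0102 0 0 1" --pt "0 -0.16 1 -0.0102 0 0 1" --pt "0 -0.16 1 -0.0102 0 0 1" --pt "0 -0.16 1 -0.0102 0 0 1"

```text
clock: 21.77
eef_pos: [0.4808, -0.1016, 0.0997]
tool_rot: [0.277, 0.652, -0.277, 0.65]
ft_force: [-6.1, 3.1, 3.2]
grip_width: 0.0001
```

play_rows --pt "0 -0.16 1 -0.0102 0 0 1" --pt "0 -0.16 1 -0.0102 0 0 1" --pt "0 -0.16 1 -0.0102 0 0 1" --pt "0 -0.16 1 -0.0102 0 0 1"

```text
clock: 22.1
eef_pos: [0.4825, -0.1042, 0.0997]
tool_rot: [0.263, 0.658, -0.263, 0.655]
ft_force: [-8.4, 5.6, 5.8]
grip_width: -0.0001
```

The hump has begun, at about 10 N. I continue in smaller steps.

play_rows --pt "0 -0.16 1 -0.0102 0 0 1" --pt "0 -0.16 1 -0.0102 0 0 1" --pt "0 -0.16 1 -0.0102 0 0 1"

```text
clock: 22.35
eef_pos: [0.4846, -0.107, 0.0997]
tool_rot: [0.253, 0.661, -0.253, 0.659]
ft_force: [-6.7, 2.0, 2.2]
grip_width: 0.0002
```

play_rows --pt "0 -0.16 1 -0.0102 0 0 1" --pt "0 -0.16 1 -0.0102 0 0 1" --pt "0 -0.16 1 -0.0102 0 0 1"

```text
clock: 22.6
eef_pos: [0.4899, -0.1107, 0.1004]
tool_rot: [0.243, 0.663, -0.243, 0.665]
ft_force: [-1.5, -0.7, 0.2]
grip_width: -0.0003
```

The force vanished, so the plunger has probably dropped. I check the disc.

```bash
python3 - <<'E'
from chk import *
tool();P,a,b=pegs();print(np.round(a,1),'turn',(b+12.5)%90)
for n in ['scene','top']:
    p=camera(n)
    for t in ['plunger']: 
        for r in search_frame(t,p): print(n,t,np.round(r['centre'],4),round(r['confidence'],2),px(p,r['centre']))
E
```

```text
t 22.6 tcp [ 0.4899 -0.1107  0.1004] z -40.2 polar r 0.0987 ang -138.6 F [-1.5 -0.7  0.2] w -0.0003
[ 142.4   51.9 -129.   -39.6   51.3  -38.8  142.4] turn 64.00158635144257
scene plunger [0.7045 0.0015 0.0417] 0.44 (325, 264)
```

play_rows --pt "0 0 -2 0 0 0 1" --pt "0 0 -5 0 0 0 1" --pt "0 0 -8 0 0 0 1" --pt "-5 0 -5 0 0 0 1" --pt "-20 0 0 0 0 0 1" --pt "-25 0 0 0 0 0 1" --pt "-25 0 0 0 0 0 1" --pt "-25 0 0 0 0 0 1" --pt "-10 -20 -15 0 0 0 1" --pt "0 -25 -20 0 0 0 1" --pt "0 -25 -20 0 0 0 1" --pt "0 0 0 0 0 0 1"

```text
clock: 24.0
eef_pos: [0.3794, -0.1143, 0.2098]
tool_rot: [0.243, 0.665, -0.244, 0.662]
ft_force: [-1.0, -0.0, -0.9]
grip_width: 0.0
```

```bash
python3 - <<'E'
from chk import *
tool()
for i in range(2):
    P,a,b=pegs();print(np.round(a,1),'turn',(b+12.5)%90)
s=np.radians(b+45+0);c=[.564,-.0455]
for k in range(4):
    t=np.radians(b+45+90*k);q=np.array(c)+.065*np.array([np.cos(t),np.sin(t)])
    p=camera('top');W=cloud(p);m=(np.hypot(*(W[:,:2]-q).T)<.02)&(W[:,2]>.11);print(k,np.round(q,4),m.sum(),np.round(W[m].mean(0),4),np.round(W[m][:,2].max(),4))
p=camera('scene');save(p,'s6');i=cv2.imread('pics/s6.png')[140:300,200:400];cv2.imwrite('pics/s6c.png',cv2.resize(i,None,fx=3.6,fy=3.6,interpolation=2))
for t in ['jar','tips_a']:print(t,[np.round(r['centre'],3) for r in pinpoint(t,p)[:1]])
E
```

```text
t 24.0 tcp [ 0.3794 -0.1143  0.2098] z -40.4 polar r 0.197 ang -159.6 F [-1.  -0.  -0.9] w 0.0
[142.1  51.5 -37.4 144.2] turn 65.1144634861907
[  51.4  144.1  -36.9 -128.4  141.1   51.9  -38.7 -126.8] turn 64.70803660001494
0 [ 0.6285 -0.0373] 69 [ 0.6293 -0.038   0.1252] 0.1339
1 [0.5558 0.019 ] 67 [0.5565 0.0194 0.1257] 0.1328
2 [ 0.4995 -0.0537] 65 [ 0.5016 -0.0545  0.1262] 0.1326
3 [ 0.5722 -0.11  ] 67 [ 0.5735 -0.1102  0.1252] 0.1325
jar [array([ 0.562, -0.048,  0.   ])]
tips_a [array([ 0.534, -0.426, -0.001])]
```

View pics/s6c.png

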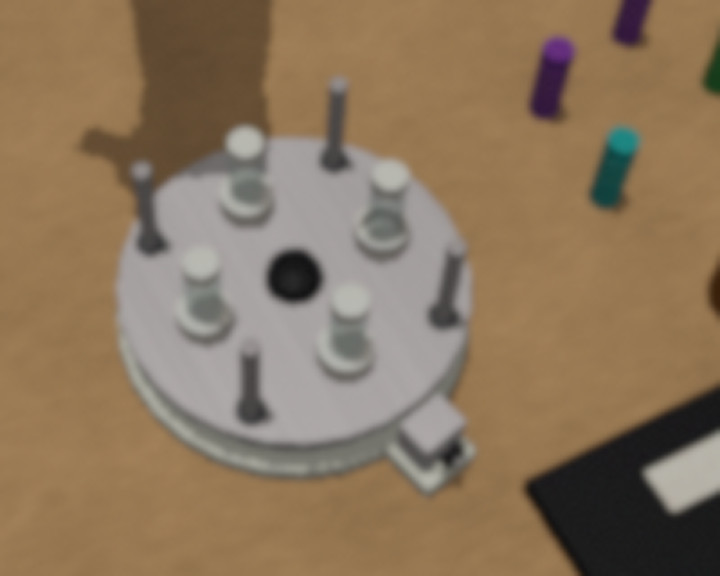

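Pegs and depth put the disc about 64.5° on, with the new vial at (0.556, 0.019) and its top at 0.1257. As a direct check I look at the plunger from the earlier wrist viewpoint of w2.

play_rows --pt "0 14.7 7.2 0 0 0 1" --pt "0 29.4 14.5 0 0 0 1" --pt "0 29.4 14.5 0 0 0 1" --pt "0 29.4 14.5 0 0 0 1" --pt "0 29.4 14.5 0 0 0 1" --pt "0 29.4 14.5 0 0 0 1" --pt "0 29.4 14.5 0 0 0 1" --pt "0 29.4 14.5 0 0 0 1" --pt "0 14.7 7.2 0 0 0 1" --pt "9 0 0 0.115 0 0 1" --pt "9 0 0 0.115 0 0 1" --pt "8 0 0 0.115 0 0 1" --pt "0 0 0 0 0 0 1" --pt "0 0 0 0 0 0 1"

```text
clock: 25.92
eef_pos: [0.6255, -0.0103, 0.1831]
tool_rot: [0.353, 0.613, -0.353, 0.612]
ft_force: [0.2, 1.1, 0.5]
grip_width: 0.0001
```

```bash
python3 - <<'E'
from chk import *
tool();p=camera('wrist');save(p,'w7')
W=cloud(p);q=[.5565,.0194];m=(np.hypot(*(W[:,:2]-q).T)<.018)&(abs(W[:,2]-.125)<.003);print('vial top',m.sum(),cv2.minEnclosingCircle(W[m][:,:2].astype(np.float32)),W[m][:,2].mean())
for r in pinpoint('socket',p): print(r)
m=(np.hypot(*(W[:,:2]-q).T)<.03)&(abs(W[:,2]-.0700)<.003);print('rim',m.sum(),cv2.minEnclosingCircle(W[m][:,:2].astype(np.float32)))
a=cv2.imread('pics/w2.png')[170:270,310:410];b=cv2.imread('pics/w7.png')[170:270,310:410]
cv2.imwrite('pics/pl.png',cv2.resize(cv2.hconcat([a,b]),None,fx=4,fy=4,interpolation=2))
E
```

```text
t 25.92 tcp [ 0.6255 -0.0103  0.1831] z -59.9 polar r 0.0709 ang 29.8 F [0.2 1.1 0.5] w 0.0001
vial top 1418 ((0.5567708611488342, 0.020281454548239708), 0.011629624292254448) 0.1250136407753475
{'centre': [0.5622, -0.0472, 0.0477], 'confidence': 0.73}
{'centre': [0.5592, 0.0198, 0.0496], 'confidence': 0.64}
rim 613 ((0.5574285387992859, 0.018638072535395622), 0.017751827836036682)
```

View pics/pl.png

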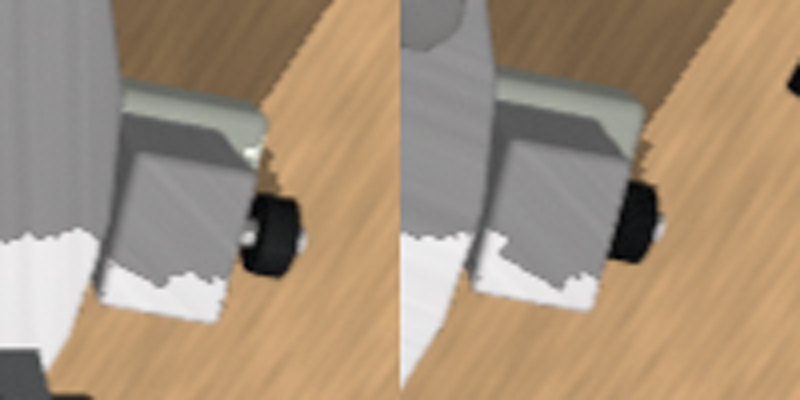

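Before the push (left), the knob stood off the block with its pin showing. Now (right, knob at px ~635,222) it lies flush against the block, so the plunger is fully home. The vial is centred to within 2 mm, with its top at 0.125 m, and the arm is clear. I hand in.

```bash
python3 -c "
from h import *
print(job_done())"
```

```text
the job is handed in; nothing more can be done
None
```

I stood the clear, white-capped vial in the empty socket and released it. I then pushed the carousel anticlockwise by peg 1 until the plunger dropped into the next detent, about 64.5° on, and handed the job in at about 26 s.

- **Push force:** readings, taken only at the end of each push step, were about 4–6 N of friction. The hump peaked at about 10 N horizontally, or 11.6 N in all. The force then vanished and I stopped pushing.
- **Plunger:** the wrist pictures before and after the push show the knob going from standing off the block to flush against it.
- **Vial:** its top is at 0.125 m, the fully seated height, and it is centred to within about 2 mm of the socket rim. The arm stood clear at the end.
- **Rack and jar:** the tip rack reads where it was, to about 1 mm. My last network check for the jar returned the carousel instead, so the jar's position is not confirmed. No arm move went near it.
- **Peg angles:** the networks' individual readings scattered by a few degrees, so I relied on the force drop and the plunger picture.

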